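# Close the lamp compartment of the film-thickness gauge

## Task

Close the open lamp compartment: pick up the metal cover with the bow handle and lower it, without dropping it, square into the recess on top of the light-source unit with its fastener over the receptacle. Turn the quarter-turn fastener clockwise until its slot lines up with the two index marks. Then press the cover down until it is fully home against the frame at both ends, and finish still holding it pressed like that so that its new foam seal can bed in; leave the joystick box, sample box and mouse where they are.

Things in the scene. Friction and masses are not known exactly. Their poses are not given: they have to be found in the camera images.
- unit: light-source unit, fixed: beige box 260 (x) x 200 (y) x 116 mm high, switch panel on its -x face. Centred in its top is a recess 153 (x) x 87 (y) mm framed by a rounded aluminium lip of 4 mm radius, lip top 120 mm above the bench. A ledge for the cover runs round the recess 16 mm below the lip top. Origin: centre of underside, z up
- recess (a point): centre of the recess at ledge height, 104 mm above the bench, axes as the unit's. Fully home, the cover's origin is here and its axes agree with these. A black foam strip 4 mm high lies on the ledge at both x ends and acts as a spring (1.5 N at first touch, 7.5 N flat, each): the cover, just laid in, stands 3 to 4 mm high
- receptacle (a point): the fastener's receptacle in the recess, 45 mm from the recess centre towards -x, point at the top of its strike plates, 10 mm above the ledge: two steel plates 24 mm long, 3 mm thick, either side of a 10 mm gap that runs along y
- cover: loose aluminium cover, a pan open below, 150 (x) x 84 (y) x 16 mm, 0.24 to 0.37 kg, lying right way up on the bench; fits the recess with 1.5 mm play on each side. Origin: centre of underside (lower rim), z up; top face at z = 16 mm. On top: bow handle 20 mm from centre towards +x, fastener 45 mm from centre towards -x
- handle (a point): middle of the black bow handle's bar, 25 mm above the cover's top face, 41 mm above its underside. The bar is 12 mm thick (along cover x), 10 mm high, 64 mm long (along cover y), 20 mm free under it; grip it across its 12 mm
- fastener_grip (a point): point on the fastener's axis, 10 mm above the cover's top face. Round knurled steel head, 26 mm diameter, its top 18 mm above the cover's top face, a 3 mm slot across the top along this point's y axis. A cross pin 20 mm long, 4.5 mm thick, parallel to the slot, hangs on a stud under the cover inside the rim
- fastener (a joint): turn of the fastener, rad: 0 open (slot along cover y, pin passes the receptacle's gap), grows clockwise seen from above, 1.571 locked (slot along cover x, in line with two index marks on the cover). Stops at both ends; starts within 0.15 of open; takes 0.05 N m, stays where left. Press down 6 to 10 N while turning; locked, its pin under the plates keeps that end within about 1 mm of home
- fastener_end (a point): middle of the cover's lower rim at its fastener end (cover x = -75 mm, z = 0); height 0 in the recess's frame when that end is fully home
- plain_end (a point): middle of the cover's lower rim at its other end (cover x = +75 mm, z = 0); height 0 in the recess's frame when fully home. The foam lifts this end 2 to 4 mm even with the fastener locked; 12 to 20 N down at the handle brings both ends home
- joystick_box: bystander: pale control box 140 x 85 x 38 mm with a black joystick, total height 87 mm; origin centre of underside
- sample_box: bystander: small black and clear box 75 x 55 x 24 mm; origin centre of underside
- mouse: bystander: black computer mouse 105 x 60 x 33 mm; origin centre of underside
There are look-alikes about, which are no part of the job. Of the things like the cover, leave any that is blue, orange or yellow; of the rest the smaller one is meant.

How it is judged:
By the outcome, as a careful person would: the job done as asked, in the order asked, and still so for the second after the job is handed in, while the arm keeps its last pose, push and grip.
It also fails if it takes over 72 s, if anything falls off the work surface, if the arm or the gripper's body presses on something with over 40 N, if the wrist force passes 120 N, or if a joint passes its speed limit or range.

## Robot

A 6-joint arm with a two-finger parallel gripper is mounted at the origin on the work surface. World frame = base frame: x ahead of the robot, y to its left, z up, the work surface at z = 0. Lengths are in m, angles in rad, forces in N, time in s.
With the tool pointing down it reaches from about 0.375 to 0.75 m from the base axis. Payload 9 kg.
Tool frame: the origin (TCP) lies midway between the tips of the shut fingers; the grasp point (between the pads) lies 19 mm behind it (arm.hold_point_z is the distance from the TCP to the grasp point, in m); z points along the fingers, y is the line along which they close (so a half turn about z gives the same grasp; the last joint's range is limited). The gripper opens to 85 mm and grips with 20 to 120 N. Pads are 22 mm wide; open, the fingers measure 114 mm over their backs; the gripper's body (76 mm by 85 mm) begins 54 mm behind the grasp point. The pads swing forward as they close: fully open they stand 13 mm farther back than shut.
Start: joints at [-1.555, 0.104, 0.097, 1.564, 0, 1.353], TCP at [0.139, -0.584, 0.231] pointing down, gripper open.
Joint ranges: [-2.99, 2.99], [-0.84, 1.86], [-1.1, 1.16], [-1.84, 2.11], [-1.51, 1.56], [-3.14, 3.14]. Speed limits (rad/s): [2.22, 2.22, 2.57, 3.14, 3.14, 3.14].

## Interface

Orientations are given as a unit quaternion [x, y, z, w].
In Python, from bench import arm gives the robot as it stands.
- The arm moves only by the shell command python3 -m handwheel 'ROWS' [OPENING]. ROWS is JSON, a list of rows, each an object of numbers: "x", "y", "z": the shift along the world's x, y, z in cm; "wx", "wy", "wz": the turn, a rotation vector about the world's x, y, z in degrees. In form: [{"x": .., "y": .., "z": .., "wx": .., "wy": .., "wz": ..}, ...]. A call has 1 to 10 rows; each row shifts and turns the commanded pose from where the row before left it; what a row does not reach is not made up. A row lasts 1/8 s, in which the tool goes at most 62.5 mm and 10.7 degrees, less where a joint would pass 70% of its speed; a pose out of reach is approached as far as the arm can. A call is refused whole if a number of a shift passes 6.25 or a number of a turn 10.7, either way. A call with a gripper value outside its range is refused whole. OPENING is the closure, from 0 (fully open) to 1 (shut), set as the call begins (- or left out, the last holds). The fingers move at their own pace and stop on an object; the grip force is fixed at half the most. Time passes only in rows, so rows that do not move let the fingers close. It gives the time, the measured TCP pose, the force, the opening and the grip force at its end, in the units of the state.
- arm.state(): the state, without advancing time (a new reading comes with each control period).
- arm.camera(name): name is "scene" or "top" or "wrist"; returns a dict with "img" (384x512x3 uint8, red, green, blue), "K" (3x3 intrinsics, pixels), "eye" and "rotation" of the camera in the world. Camera axes: x right, y down, z forward; pixel columns grow to the right and rows downward; lengths in m; the calibration is good to about 2 mm. A picture is of the moment at which its call begins. There is no depth.
- arm.finish_job(): hands the job in; it is judged then, once.
The state is a dict: "t": time; "q": joint angles; "qvel": joint speeds; "tau": joint torques, N m; "tool_pos": TCP position; "orientation": TCP orientation; "ft_force": force on the tool from outside, world axes, zero at the start; "wrist_torque": the same for the moment, N m; "width": finger opening in m; "finger_force": force on a finger pad.
Only numpy, scipy, OpenCV 4.12 (cv2) and the standard library are available. Lean on these libraries where they do the work, as an engineer would, in place of code of your own. Each camera call takes 0.05 s, during which the arm holds its last target. There are 200 camera calls.

## Working session

There is one attempt and no reset: what is moved stays moved. The work goes in short steps, Python scripts to look and compute and a shell command to move; the robot and the scene stay as the last step left them, time stands still between calls to the robot, and variables do not carry over. Pictures are saved under pics/ and viewed, at most 10 in all, crops included, and the job is handed in when it is done.

```bash
mkdir -p pics; ls; cat > h.py <<'E'
import numpy as np, cv2, json
from bench import arm
def snap(n,f=None):
    c=arm.camera(n); 
    np.savez(f'pics/{f or n}.npz',**{k:np.asarray(c[k]) for k in('img','K','eye','rotation')})
    return c
def load(f): return np.load(f'pics/{f}.npz')
def save(img,f,s=1): cv2.imwrite(f'pics/{f}.png',cv2.resize(img[:,:,::-1],None,fx=s,fy=s,interpolation=cv2.INTER_CUBIC))
def ray(c,u,v,z):
    d=c['rotation']@np.linalg.inv(c['K'])@np.array([u,v,1.]); e=c['eye']; return e+d*(z-e[2])/d[2]
def proj(c,P):
    p=c['K']@(c['rotation'].T@(np.asarray(P,float)-c['eye'])); return p[:2]/p[2]
E
python3 - <<'E'
from h import *
a=snap('top');b=snap('scene')
print(a['eye'],a['rotation'],a['K'],b['eye'],arm.hold_point_z,arm.state())
save(a['img'],'top0',1.5);save(b['img'],'scene0',1.5)
E
```

```text
pics
[ 0.40892299 -0.1117323   1.38910802] [ 0.70973862 -0.70314477  0.03134002 -0.02960282] [[483.3232448    0.         256.34513033]
 [  0.         483.3232448  192.24312669]
 [  0.           0.           1.        ]] [ 1.46407872 -0.0527018   0.80973352] 0.0187 {'t': 0.1, 'q': array([-1.55469526e+00,  1.04613652e-01,  9.65299135e-02,  1.56390943e+00,
        1.23910544e-05,  1.35309928e+00]), 'qvel': array([ 0.00088871, -0.00087079,  0.00199648, -0.00071887, -0.00071909,
       -0.00075838]), 'tau': array([ 4.82615622e-03, -5.58200920e+01,  5.04725718e+01,  1.28937114e-02,
       -2.93601670e-04, -3.37523340e-05]), 'tool_pos': array([ 0.13901407, -0.58335853,  0.23060585]), 'orientation': array([ 9.93174905e-01,  1.16632969e-01,  6.63818491e-05, -5.94762352e-04]), 'ft_force': array([-0.8109441 , -0.22636279, -0.25212131]), 'wrist_torque': array([-0.01966189,  0.00432803,  0.02710178]), 'finger_force': 0.0, 'width': 0.08520657197595206}
```

```bash
python3 - <<'E'
s=open('h.py').read()
s=s.replace("import numpy as np","from scipy.spatial.transform import Rotation as R\nimport numpy as np",1)
s=s.replace("c['rotation']@","R.from_quat(c['rotation']).as_matrix()@").replace("c['rotation'].T@","R.from_quat(c['rotation']).as_matrix().T@")
open('h.py','w').write(s)
E
```

```text
(no output)
```

View pics/top0.png

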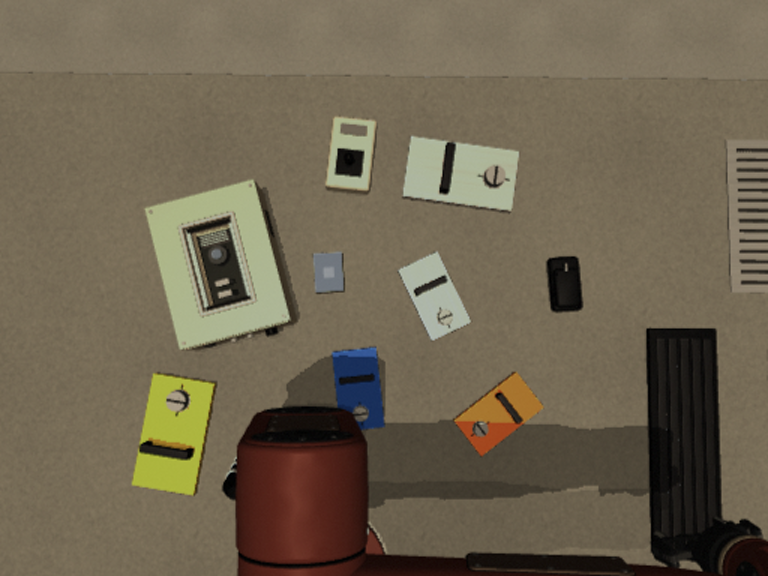

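View pics/scene0.png

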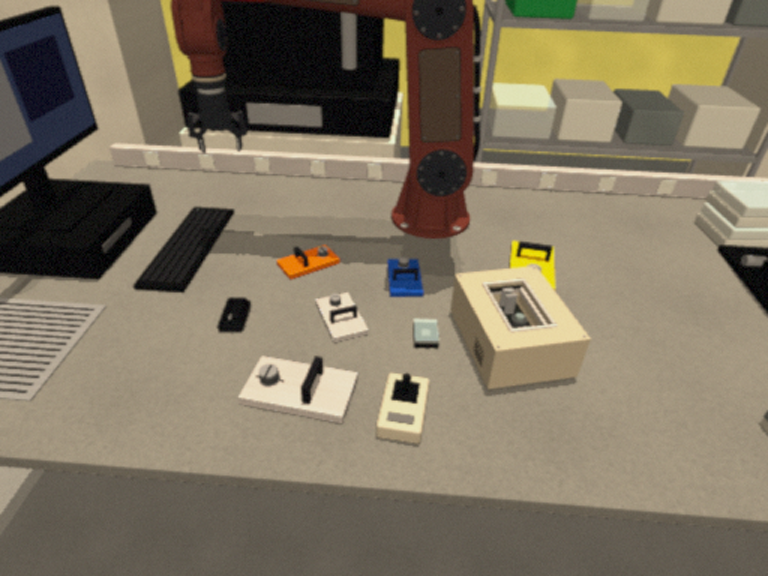

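The top view (1.5x) shows five cover-like items: yellow (175,433), blue (358,388), orange (500,413), a large white one (462,174) and a small white one (435,296). By the description the small white one at (435,296) is meant. The unit is at (218,265), with its switch side and receptacle towards the robot (image bottom).

```bash
python3 - <<'E'
from h import *
c=load('top');im=c['img']
a=im[160:235,255:325];b=im[115:240,90:200]
a=cv2.resize(a,None,fx=6,fy=6,interpolation=cv2.INTER_CUBIC)   # cover: u=255+X/6
b=cv2.resize(b,None,fx=3.4,fy=3.4,interpolation=cv2.INTER_CUBIC)
o=np.zeros((450,800,3),np.uint8);o[:a.shape[0],:a.shape[1]]=a;o[:b.shape[0],422:422+b.shape[1]]=b
save(o,'crop0')
print(proj(c,[.4,-.1,0]),proj(c,[.5,-.1,0]))
E
```

```text
[250.83045325 237.10104684] [251.18443118 202.22658285]
```

View pics/crop0.png

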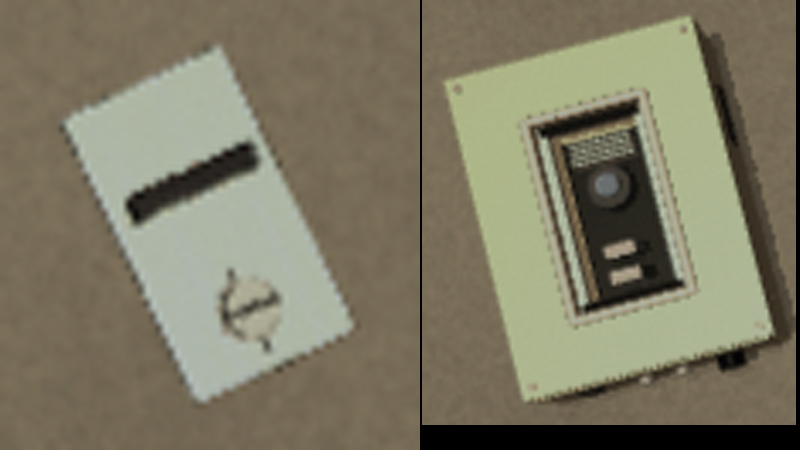

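```bash
cat >> h.py <<'E'
def fit(P,Q):
    "2D rigid: Q = R P + t, returns angle deg, t, residual mm"
    P=np.asarray(P);Q=np.asarray(Q);p=P-P.mean(0);q=Q-Q.mean(0)
    a=np.arctan2((p[:,0]*q[:,1]-p[:,1]*q[:,0]).sum(),(p*q).sum())
    M=np.array([[np.cos(a),-np.sin(a)],[np.sin(a),np.cos(a)]]);t=Q.mean(0)-M@P.mean(0)
    return np.degrees(a),t,1e3*(P@M.T+t-Q)
E
python3 - <<'E'
from h import *
c=load('top')
def run(px,hx,hy,z):
    # order: (+x,+y),(+x,-y),(-x,-y),(-x,+y)
    Q=[ray(c,u,v,z)[:2] for u,v in px]
    return fit([[hx,hy],[hx,-hy],[-hx,-hy],[-hx,hy]],Q)
off=-0.5+0.5/6
cov=[(255+X/6+off,160+Y/6+off) for X,Y in[(62,123),(220,47),(354,327),(201,403)]]
off=-0.5+0.5/3.4
un=[(90+(X-422)/3.4+off,115+Y/3.4+off) for X,Y in[(445,83),(692,16),(773,338),(526,402)]]
print(run(cov,.075,.042,.016)); print(run(un,.13,.1,.116))
for X,Y in[(192,183),(252,309)]: print(ray(c,255+X/6-.42,160+Y/6-.42,.041)[:2])
e=R.from_quat(arm.state()['orientation']).as_matrix();print(e)
w=arm.camera('wrist'); print(w['eye'],R.from_quat(w['rotation']).as_matrix(),w['K'][0,0])
E
```

```text
(np.float64(26.278424399098185), array([ 0.51495471, -0.20895718]), array([[ 0.88580559,  0.6431213 ],
       [ 0.85434914,  0.48638859],
       [-0.56283905, -2.05427963],
       [-1.17731567,  0.92476974]]))
(np.float64(15.643636223360557), array([0.55956863, 0.18209568]), array([[ 0.50303941,  0.00910361],
       [-0.9146981 , -0.28543685],
       [ 1.60629578, -1.43662452],
       [-1.19463709,  1.71295776]]))
[ 0.53233333 -0.19914541]
[ 0.47374667 -0.22728353]
[[ 9.72793492e-01  2.31673956e-01 -6.88022532e-06]
 [ 2.31673798e-01 -9.72792793e-01  1.19689071e-03]
 [ 2.70595372e-04 -1.16592146e-03 -9.99999284e-01]]
[ 0.22025805 -0.56356894  0.37425064] [[ 0.23240711 -0.91944574 -0.31718521]
 [-0.97261703 -0.22028697 -0.07409299]
 [-0.00174728  0.32571947 -0.94546485]] 268.35639866472263
```

Small white cover confirmed in the crop (corners (62,123), (220,47), (354,327), (201,403), fastener at the lower end). Moving above the handle.

```bash
python3 -m handwheel '[{"x":3.9,"y":3.8,"wz":10.3},{"x":3.9,"y":3.8,"wz":10.3},{"x":3.9,"y":3.8,"wz":10.3},{"x":3.9,"y":3.8,"wz":10.3},{"x":3.9,"y":3.8,"wz":10.3},{"x":3.9,"y":3.8,"wz":10.3},{"x":3.9,"y":3.8,"wz":10.3},{"x":3.9,"y":3.8,"wz":10.3},{"x":3.9,"y":3.8,"wz":10.3},{"x":3.9,"y":3.8,"wz":10.3}]' 0
cat >> h.py <<'E'
def tool():
    s=arm.state();M=R.from_quat(s['orientation']).as_matrix()
    print('t',round(s['t'],2),'tcp mm',np.round(1e3*s['tool_pos'],1),'toolx deg',round(np.degrees(np.arctan2(M[1,0],M[0,0])),2),'zaxis',np.round(M[:,2],4),'F',np.round(s['ft_force'],1),'w',round(1e3*s['width'],1),'ff',round(s['finger_force'],1),'q',np.round(s['q'],2))
E
python3 -c "from h import *;tool()"
```

```text
t 0.15 tcp mm [ 139.  -583.4  230.7] toolx deg 13.39 zaxis [-0.     0.001 -1.   ] F [-1.1 -0.4  1.2] w 85.1 ff 0.0 q [-1.55  0.1   0.1   1.56 -0.    1.35]validation failed for argument at $[0]...
```

```bash
python3 -m handwheel '[{"x":3.9,"y":3.8,"z":0,"wx":0,"wy":0,"wz":10.3},{"x":3.9,"y":3.8,"z":0,"wx":0,"wy":0,"wz":10.3},{"x":3.9,"y":3.8,"z":0,"wx":0,"wy":0,"wz":10.3},{"x":3.9,"y":3.8,"z":0,"wx":0,"wy":0,"wz":10.3},{"x":3.9,"y":3.8,"z":0,"wx":0,"wy":0,"wz":10.3},{"x":3.9,"y":3.8,"z":0,"wx":0,"wy":0,"wz":10.3},{"x":3.9,"y":3.8,"z":0,"wx":0,"wy":0,"wz":10.3},{"x":3.9,"y":3.8,"z":0,"wx":0,"wy":0,"wz":10.3},{"x":3.9,"y":3.8,"z":0,"wx":0,"wy":0,"wz":10.3},{"x":3.9,"y":3.8,"z":0,"wx":0,"wy":0,"wz":10.3}]' 0
python3 -c "from h import *;tool()"
```

```text
t: 1.4
tool_pos: [0.5301, -0.2022, 0.2312]
orientation: [0.524, 0.851, -0.0, 0.0]
ft_force: [-0.0, 0.3, 0.2]
width: 0.0852
finger_force: 0.0
t 1.4 tcp mm [ 530.1 -202.2  231.2] toolx deg 116.74 zaxis [ 1.e-04 -1.e-04 -1.e+00] F [-0.   0.3  0.2] w 85.2 ff 0.0 q [-0.59  0.   -0.01  1.56 -0.    0.51]
```

```bash
python3 - <<'E'
from h import *
w=snap('wrist','w1'); tool(); print(w['eye'])
# undistorted bird's-eye rectification of plane z=.016: 2 px/mm, centred on predicted cover
def rect(c,ctr,yaw,z,hw,hh,s,f):
    a=np.radians(yaw);ex=np.array([np.cos(a),np.sin(a)]);ey=np.array([-np.sin(a),np.cos(a)])
    src=[];dst=[]
    for X,Y in[(hw,hh),(hw,-hh),(-hw,-hh),(-hw,hh)]:
        src.append(proj(c,np.r_[np.array(ctr)+ex*X+ey*Y,z])); dst.append([(hh-Y)*s*1e3,(hw-X)*s*1e3])
    H=cv2.getPerspectiveTransform(np.float32(src),np.float32(dst))
    return cv2.warpPerspective(c['img'],H,(int(2*hh*s*1e3),int(2*hw*s*1e3)),flags=cv2.INTER_CUBIC)
print(proj(w,[.515,-.209,.016]))
save(w['img'],'w1',1.5)
E
```

```text
t 1.45 tcp mm [ 533.2 -197.8  230.9] toolx deg 117.44 zaxis [ 0.0017  0.0022 -1.    ] F [0.7 5.8 0.4] w 85.7 ff 0.0 q [-0.59  0.01 -0.    1.56  0.    0.51]
[ 0.4919324  -0.12671263  0.37479743]
[246.84583772 162.37305229]
```

View pics/w1.png

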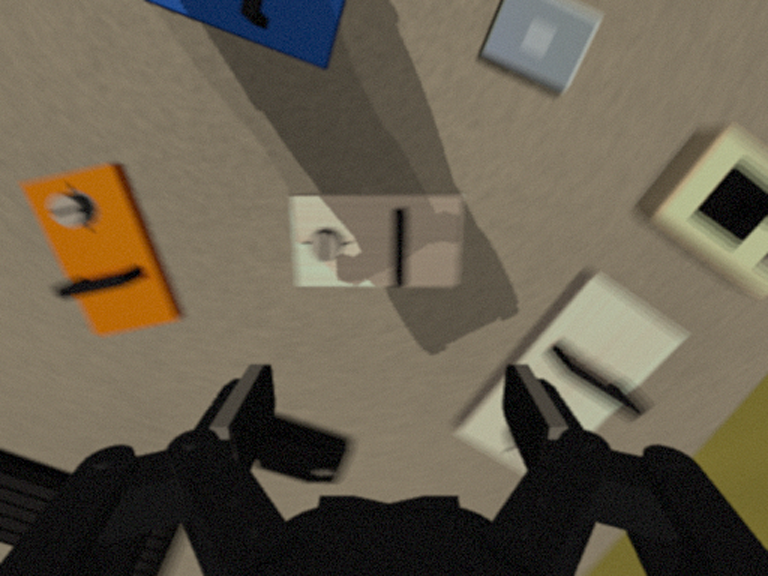

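The wrist view (blurred, still settling) shows the cover at about (378,241), nearly square to the hand, handle at (400,245). I'll refine with contour fits.

```bash
python3 -m handwheel '[{"x":0,"y":0,"z":0,"wx":0,"wy":0,"wz":0},{"x":0,"y":0,"z":0,"wx":0,"wy":0,"wz":0},{"x":0,"y":0,"z":0,"wx":0,"wy":0,"wz":0}]' >/dev/null
cat >> h.py <<'E'
from scipy.optimize import least_squares
def refine(c,p0,hx,hy,z,rng=5,show=True):
    "fit rectangle pose (x,y,yaw deg) to strongest image edges along each side"
    g=cv2.cvtColor(c['img'],cv2.COLOR_RGB2GRAY) if False else c['img'].astype(np.float32)
    p=np.array(p0,float)
    for it in range(4):
        a=np.radians(p[2]);M=np.array([[np.cos(a),-np.sin(a)],[np.sin(a),np.cos(a)]]);L=[];N=[]
        offs=np.linspace(-rng,rng,81)/1e3/(1+it*.5)
        for n,h,t in[((1,0),hx,hy),((-1,0),hx,hy),((0,1),hy,hx),((0,-1),hy,hx)]:
            n=np.array(n,float);tt=np.array([-n[1],n[0]])
            for s in np.linspace(-.85,.85,30)*t:
                uv=np.array([proj(c,np.r_[M@(n*(h+o)+tt*s)+p[:2],z]) for o in offs],np.float32)
                pr=cv2.remap(g,uv[None,:,0],uv[None,:,1],cv2.INTER_LINEAR)[0]
                d=np.abs(np.gradient(cv2.GaussianBlur(pr,(1,13),2.5),axis=0)).sum(1)
                k=d[3:-3].argmax()+3
                if d[k]>1: L.append(n*h+tt*s);N.append((n,offs[k]))
        L=np.array(L);n=np.array([q[0] for q in N]);o=np.array([q[1] for q in N])
        J=np.c_[n,(-n[:,0]*L[:,1]+n[:,1]*L[:,0])*np.pi/180, np.where(abs(n[:,0])>.5,1,0),np.where(abs(n[:,1])>.5,1,0)]
        r=least_squares(lambda x:(J@x-o)*1e3,np.zeros(5),loss='soft_l1',f_scale=.3)
        p[:2]+=M@r.x[:2];p[2]+=r.x[2]
    print('pose mm',np.round(p[:2]*1e3,2),'yaw',round(p[2],2),'grow mm',np.round(r.x[3:]*1e3,2),'med|res|',round(np.median(abs(r.fun)),2));return p
E
python3 - <<'E'
from h import *
tool();w=snap('wrist','w2');t=load('top');t2=snap('top','top2')
print('cover top');refine(t,(.515,-.209,26.3),.075,.042,.016)
print('cover wrist');refine(w,(.515,-.209,26.3),.075,.042,.016)
print('unit');refine(t,(.5596,.1821,15.6),.13,.1,.116);refine(t2,(.5596,.1821,15.6),.13,.1,.116)
E
```

```text
t 1.82 tcp mm [ 528.3 -204.7  231.3] toolx deg 116.26 zaxis [-1.e-04 -1.e-04 -1.e+00] F [-0.6 -0.9  0.6] w 85.3 ff 0.0 q [-0.6   0.   -0.01  1.56 -0.    0.51]
cover top
pose mm [ 515.06 -208.6 ] yaw 25.86 grow mm [-0.55 -0.48] med|res| 0.38
cover wrist
pose mm [ 516.33 -208.23] yaw 25.83 grow mm [-0.13  0.06] med|res| 0.37
unit
pose mm [559.61 182.41] yaw 15.75 grow mm [ 1.23 -0.05] med|res| 0.35
pose mm [559.64 182.44] yaw 15.72 grow mm [1.29 0.01] med|res| 0.28
```

```bash
python3 -m handwheel '[{"x":0.6,"y":0.52,"z":-4,"wx":0,"wy":0,"wz":-0.4},{"x":0,"y":0,"z":-4,"wx":0,"wy":0,"wz":0},{"x":0,"y":0,"z":-3,"wx":0,"wy":0,"wz":0},{"x":0,"y":0,"z":-2,"wx":0,"wy":0,"wz":0},{"x":0,"y":0,"z":0,"wx":0,"wy":0,"wz":0},{"x":0,"y":0,"z":0,"wx":0,"wy":0,"wz":0},{"x":0,"y":0,"z":0,"wx":0,"wy":0,"wz":0}]' 0.55
python3 - <<'E'
from h import *
tool();w=snap('wrist','w3');t2=snap('top','top3')
p=refine(w,(.516,-.208,25.8),.075,.042,.016);refine(t2,(.516,-.208,25.8),.075,.042,.016)
E
```

```text
t: 2.8
tool_pos: [0.5358, -0.1991, 0.1028]
orientation: [0.53, 0.848, -0.0, 0.001]
ft_force: [0.0, 0.0, -0.5]
width: 0.0385
finger_force: 0.0
t 2.8 tcp mm [ 535.8 -199.1  102.8] toolx deg 115.99 zaxis [ 0.002  -0.0012 -1.    ] F [ 0.   0.  -0.5] w 38.5 ff 0.0 q [-0.58  0.03 -0.21  1.33  0.    0.53]
pose mm [ 516.49 -208.39] yaw 25.96 grow mm [ 0.   -0.18] med|res| 0.16Traceback (most recent call last):
  File "<stdin>", line 3, in <module>
  File "h.py", line 40, in refine
    J=np.c_[n,(-n[:,0]*L[:,1]+n[:,1]*L[:,0])*np.pi/180, np.where(abs(n[:,0])>.5,1,0),np.where(abs(n[:,1])>.5,1,0)]
                ~^^^^^
IndexError: too many indices for array: array is 1-dimensional, but 2 were indexed
```

```bash
python3 -m handwheel '[{"x":-0.13,"y":-0.05,"z":-3,"wx":0,"wy":0,"wz":0},{"x":0,"y":0,"z":-3,"wx":0,"wy":0,"wz":0},{"x":0,"y":0,"z":-2.1,"wx":0,"wy":0,"wz":0},{"x":0,"y":0,"z":0,"wx":0,"wy":0,"wz":0},{"x":0,"y":0,"z":0,"wx":0,"wy":0,"wz":0}]' 
python3 -m handwheel '[{"x":0,"y":0,"z":0,"wx":0,"wy":0,"wz":0},{"x":0,"y":0,"z":0,"wx":0,"wy":0,"wz":0},{"x":0,"y":0,"z":0,"wx":0,"wy":0,"wz":0},{"x":0,"y":0,"z":0,"wx":0,"wy":0,"wz":0},{"x":0,"y":0,"z":0,"wx":0,"wy":0,"wz":0},{"x":0,"y":0,"z":0,"wx":0,"wy":0,"wz":0}]' 1
python3 -c "from h import *;tool()"
```

```text
t: 3.52
tool_pos: [0.5344, -0.1994, 0.0216]
orientation: [0.53, 0.848, 0.0, 0.001]
ft_force: [0.2, -0.1, 0.4]
width: 0.0386
finger_force: 0.0
t: 4.28
tool_pos: [0.5344, -0.1995, 0.0217]
orientation: [0.53, 0.848, -0.0, 0.001]
ft_force: [-1.5, 0.4, 6.1]
width: 0.0109
finger_force: 58.8
t 4.28 tcp mm [ 534.4 -199.5   21.7] toolx deg 115.99 zaxis [ 0.0016 -0.0011 -1.    ] F [-1.5  0.4  6.1] w 10.9 ff 58.8 q [-0.59  0.09 -0.31  1.18  0.    0.53]
```

```bash
python3 -m handwheel '[{"x":0,"y":0,"z":1,"wx":0,"wy":0,"wz":0},{"x":0,"y":0,"z":3,"wx":0,"wy":0,"wz":0},{"x":0,"y":0,"z":4,"wx":0,"wy":0,"wz":0},{"x":0,"y":0,"z":4,"wx":0,"wy":0,"wz":0},{"x":0,"y":0,"z":3,"wx":0,"wy":0,"wz":0},{"x":0,"y":0,"z":2,"wx":0,"wy":0,"wz":0},{"x":0,"y":0,"z":1,"wx":0,"wy":0,"wz":0},{"x":0,"y":0,"z":0,"wx":0,"wy":0,"wz":0},{"x":0,"y":0,"z":0,"wx":0,"wy":0,"wz":0}]'
python3 -m handwheel '[{"x":0.2,"y":2,"z":0,"wx":0,"wy":0,"wz":0},{"x":0.5,"y":4,"z":0,"wx":0,"wy":0,"wz":-1},{"x":0.5,"y":5,"z":0,"wx":0,"wy":0,"wz":-2},{"x":0.5,"y":5,"z":0,"wx":0,"wy":0,"wz":-2},{"x":0.5,"y":5,"z":0,"wx":0,"wy":0,"wz":-2},{"x":0.5,"y":5,"z":0,"wx":0,"wy":0,"wz":-2},{"x":0.5,"y":5,"z":0,"wx":0,"wy":0,"wz":-1.3},{"x":0.5,"y":4,"z":0,"wx":0,"wy":0,"wz":0},{"x":0.5,"y":2.5,"z":0,"wx":0,"wy":0,"wz":0},{"x":0.2,"y":1.2,"z":0,"wx":0,"wy":0,"wz":0}]' 
python3 -m handwheel '[{"x":0,"y":0,"z":0,"wx":0,"wy":0,"wz":0},{"x":0,"y":0,"z":0,"wx":0,"wy":0,"wz":0},{"x":0,"y":0,"z":0,"wx":0,"wy":0,"wz":0},{"x":0,"y":0,"z":0,"wx":0,"wy":0,"wz":0}]' 
python3 - <<'E'
from h import *
tool();w=snap('wrist','w4');t2=snap('top','top4');s=arm.state()
zt=s['tool_pos'][2]-.0217+.016
M=R.from_quat(s['orientation']).as_matrix();x,y=s['tool_pos'][:2]-.02*M[:2,1]
yaw=np.degrees(np.arctan2(M[1,1],M[0,1]));print(x,y,yaw)
refine(w,(x,y,yaw),.075,.042,zt)
save(w['img'],'w4',1.5)
E
```

```text
t: 5.4
tool_pos: [0.5332, -0.1987, 0.1989]
orientation: [0.53, 0.848, 0.0, -0.001]
ft_force: [-0.7, 0.2, -3.3]
width: 0.0108
finger_force: 58.7
t: 6.65
tool_pos: [0.5769, 0.19, 0.1996]
orientation: [0.603, 0.798, -0.0, -0.0]
ft_force: [-0.4, -0.6, -2.6]
width: 0.0109
finger_force: 58.8
t: 7.15
tool_pos: [0.5778, 0.1874, 0.2004]
orientation: [0.604, 0.797, 0.0, 0.0]
ft_force: [-0.9, -0.5, -2.9]
width: 0.0104
finger_force: 58.8
t 7.15 tcp mm [577.8 187.4 200.4] toolx deg 105.64 zaxis [ 2.e-04 -1.e-04 -1.e+00] F [-0.9 -0.5 -2.9] w 10.4 ff 58.8 q [ 0.1   0.12  0.06  1.51 -0.    1.4 ]
0.5585422914634398 0.1821911457180893 15.659565040996796
pose mm [557.27 184.63] yaw 15.26 grow mm [0.14 0.46] med|res| 0.42
```

View pics/w4.png

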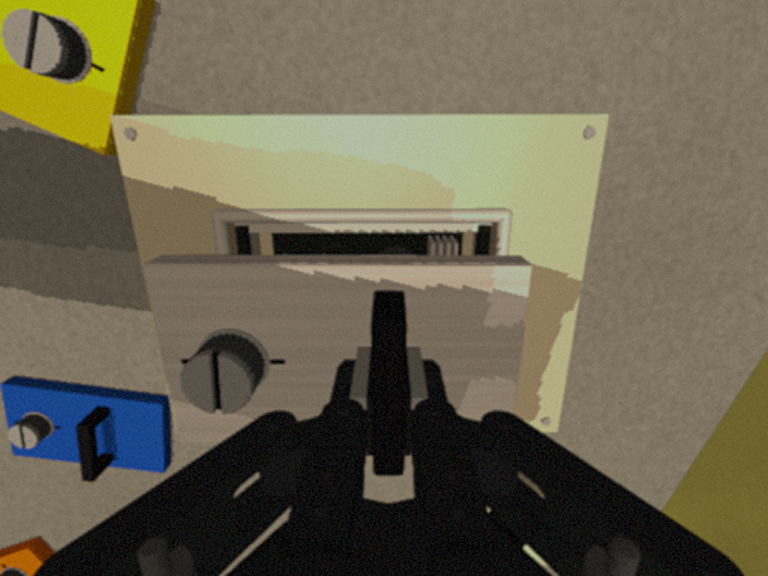

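Wrist view: cover hangs level below the fingers, far top edge from (148,264) to (530,264), recess lip behind from (215,210) to (511,209), unit's far corners at (112,115) and (608,115). An enlarged tile of the corners gives the fit.

```bash
python3 - <<'E'
from h import *
im=load('w4')['img']
f=lambda u,v:cv2.resize(im[v:v+36,u:u+50],None,fx=8,fy=8,interpolation=cv2.INTER_CUBIC)
save(np.vstack([np.hstack([f(130,124),f(310,124)]),np.hstack([f(85,158),f(325,158)])]),'crop1')
E
```

```text
(no output)
```

View pics/crop1.png

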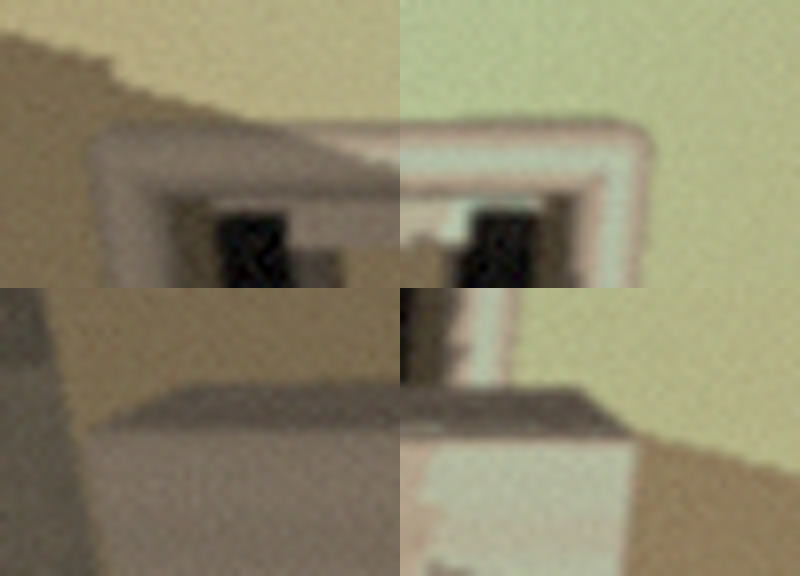

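The crop shows lip outer corners at (92,122) and (647,122), and the cover's far top corners at (90,432) and (635,438) in the tile.

```bash
sed -i 's/rng=5,show=True):/rng=5,sides="+x-x+y-y",lim=(-.85,.85)):/; s/for n,h,t in\[((1,0).*$/for n,h,t in[q for k,q in (("+x",((1,0),hx,hy)),("-x",((-1,0),hx,hy)),("+y",((0,1),hy,hx)),("-y",((0,-1),hy,hx))) if k in sides]:/' h.py
python3 - <<'E'
from h import *
w=load('w4');zt=.2004-.0217+.016
a=np.radians(15.65);ex=np.array([np.cos(a),np.sin(a)]);ey=np.array([-ex[1],ex[0]])
tcp=np.array([.5778,.1874]); U=np.array([.5596,.1824])
for n,(u,v),z in[('covL',(95.8,175.6),zt),('covR',(353.9,176.3),zt),('lipL',(141,138.8),.116),('lipR',(340.4,138.8),.116)]:
    P=ray(w,u,v,z)[:2]; print(n,'rel tcp',np.round(1e3*np.array([(P-tcp)@ex,(P-tcp)@ey]),1),'rel unit',np.round(1e3*np.array([(P-U)@ex,(P-U)@ey]),1))
refine(w,(*U,15.65),.13,.1,.116,sides='+y')
refine(w,(*U,15.65),.13,.1,.116,sides='+y+x')
refine(w,(*U,15.65),.13,.1,.116,sides='+y-x+x')
t=load('top')
for d in (4,8): refine(t,(*U,15.65),.0765+d/1e3,.0435+d/1e3,.118,rng=2.5)
refine(t,(*U,15.65),.0765,.0435,.118,rng=2.5)
E
```

```text
covL rel tcp [-94.6  41.7] rel unit [-75.7  41.6]
covR rel tcp [54.7 41.4] rel unit [73.6 41.3]
lipL rel tcp [-99.7  51.4] rel unit [-80.9  51.3]
lipR rel tcp [68.5 51.5] rel unit [87.4 51.4]Traceback (most recent call last):
  File "<stdin>", line 7, in <module>
  File "h.py", line 40, in refine
    J=np.c_[n,(-n[:,0]*L[:,1]+n[:,1]*L[:,0])*np.pi/180, np.where(abs(n[:,0])>.5,1,0),np.where(abs(n[:,1])>.5,1,0)]
                ~^^^^^
IndexError: too many indices for array: array is 1-dimensional, but 2 were indexed
```

```bash
sed -i 's/if d\[k\]>1/if d[k]>.3/' h.py; python3 - <<'E'
from h import *
w=load('w4');U=(.5596,.1824)
t=load('top')
for f,d,z in ((w,8,.116),(t,8,.116),(t,4,.12)):
    for s in('+x-x+y-y','+x-x','+y-y') if f is t else ('+y',):
        try: refine(f,(.5625 if f is w else .561,.183,15.65),.0765+d/1e3,.0435+d/1e3,z,rng=3,sides=s)
        except Exception as e: print(e)
for s in('+x','-x','+y','-y'):
    try: refine(t,(.5596,.1824,15.65),.13,.1,.116,sides=s)
    except Exception as e: print(s,e)
E
sed -n 28,34p h.py
```

```text
too many indices for array: array is 1-dimensional, but 2 were indexed
pose mm [560.21 181.36] yaw 15.81 grow mm [0.12 0.08] med|res| 0.36
too many indices for array: array is 1-dimensional, but 2 were indexed
pose mm [561.37 181.67] yaw 15.82 grow mm [-6.24e+01 -6.00e-02] med|res| 0.31
pose mm [562.   179.93] yaw 15.76 grow mm [-0.71 -0.53] med|res| 0.27
too many indices for array: array is 1-dimensional, but 2 were indexed
pose mm [561.91 179.76] yaw 15.68 grow mm [ 0.8  -0.48] med|res| 0.28
+x too many indices for array: array is 1-dimensional, but 2 were indexed
-x too many indices for array: array is 1-dimensional, but 2 were indexed
+y too many indices for array: array is 1-dimensional, but 2 were indexed
-y too many indices for array: array is 1-dimensional, but 2 were indexed
    for it in range(4):
        a=np.radians(p[2]);M=np.array([[np.cos(a),-np.sin(a)],[np.sin(a),np.cos(a)]]);L=[];N=[]
        offs=np.linspace(-rng,rng,81)/1e3/(1+it*.5)
        for n,h,t in[q for k,q in (("+x",((1,0),hx,hy)),("-x",((-1,0),hx,hy)),("+y",((0,1),hy,hx)),("-y",((0,-1),hy,hx))) if k in sides]:
            n=np.array(n,float);tt=np.array([-n[1],n[0]])
            for s in np.linspace(-.85,.85,30)*t:
                uv=np.array([proj(c,np.r_[M@(n*(h+o)+tt*s)+p[:2],z]) for o in offs],np.float32)
```

```bash
python3 -m handwheel '[{"x":0.41,"y":0.16,"z":-1,"wx":0,"wy":0,"wz":0.15},{"x":0,"y":0,"z":-2,"wx":0,"wy":0,"wz":0},{"x":0,"y":0,"z":-1.5,"wx":0,"wy":0,"wz":0},{"x":0,"y":0,"z":-0.9,"wx":0,"wy":0,"wz":0},{"x":0,"y":0,"z":0,"wx":0,"wy":0,"wz":0},{"x":0,"y":0,"z":0,"wx":0,"wy":0,"wz":0},{"x":0,"y":0,"z":0,"wx":0,"wy":0,"wz":0}]' | tail -4
python3 - <<'E'
from h import *
tool();w=snap('wrist','w5');im=w['img']
save(im[130:300,60:400],'w5',2.35)
E
```

```text
orientation: [0.603, 0.798, 0.0, 0.001]
ft_force: [-0.2, -0.8, -2.8]
width: 0.0104
finger_force: 58.8
t 8.12 tcp mm [582.3 189.6 147.1] toolx deg 105.84 zaxis [ 1.4e-03  1.0e-04 -1.0e+00] F [-0.2 -0.8 -2.8] w 10.4 ff 58.8 q [ 0.1   0.14 -0.02  1.41 -0.    1.4 ]
```

View pics/w5.png

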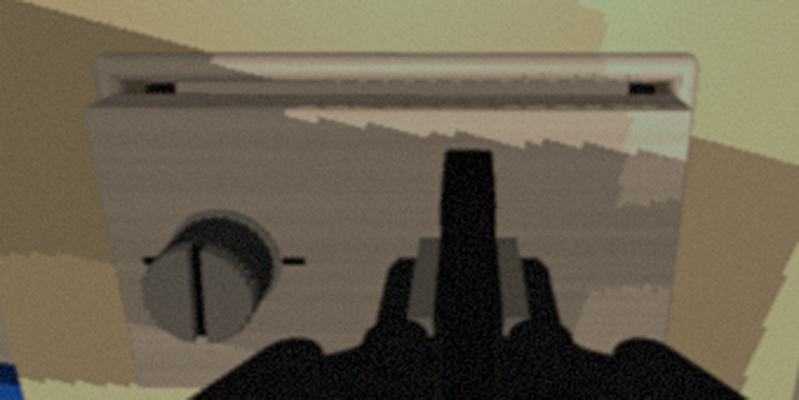

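```bash
python3 - <<'E'
from h import *
w=load('w5');im=w['img']
f=lambda u,v:cv2.resize(im[v:v+36,u:u+50],None,fx=8,fy=8,interpolation=cv2.INTER_CUBIC)
save(np.hstack([f(85,146),f(320,146)]),'crop2')
E
```

```text
(no output)
```

View pics/crop2.png

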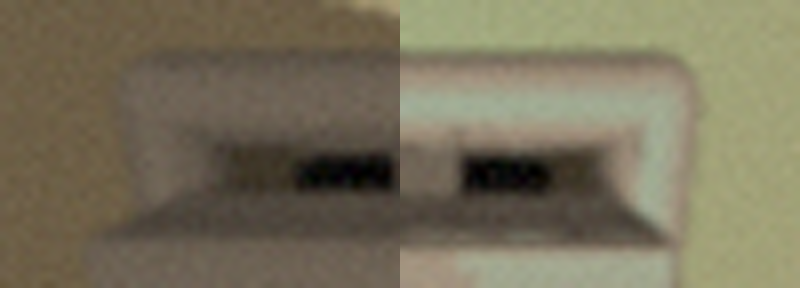

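Tile: lip outer corners at (120,52) and (693,50), cover corners at (85,238) and (680,245).

```bash
python3 - <<'E'
from h import *
w=load('w5');s=arm.state();tcp=s['tool_pos'];zt=tcp[2]-.0217+.016
a=np.radians(15.75);ex=np.array([np.cos(a),np.sin(a)]);ey=np.array([-ex[1],ex[0]])
r={}
for n,u0,X,Y,z in[('covL',85,85,238,zt),('covR',320,280,245,zt),('lipL',85,120,52,.116),('lipR',320,293,50,.116)]:
    P=ray(w,u0+X/8-.44,146+Y/8-.44,z)[:2]-tcp[:2]; r[n]=1e3*np.array([P@ex,P@ey]); print(n,r[n])
c=(r['covL']+r['covR'])/2-[0,42];l=(r['lipL']+r['lipR'])/2-[0,51.5]
d=(l-c);print('cover ctr',c,'recess',l,'need',d,'world',d[0]*ex+d[1]*ey)
for p in('cov','lip'):
    v=r[p+'R']-r[p+'L'];print(p,v[0],np.degrees(np.arctan2(v[1],v[0])))
tool()
E
```

```text
covL [-94.84446192  41.71997847]
covR [55.15786915 41.5292957 ]
lipL [-104.85446508   50.33255646]
lipR [63.68255838 50.88539481]
cover ctr [-19.84329638  -0.37536292] recess [-20.58595335  -0.89102437] need [-0.74265697 -0.51566145] world [-0.57480271 -0.6978882 ]
cov 150.00233107434215 -0.07283428389785424
lip 168.5370234600183 0.18794203259602227
t 8.18 tcp mm [582.2 189.6 147. ] toolx deg 105.85 zaxis [ 1.1e-03  1.0e-04 -1.0e+00] F [-0.   0.1 -3.1] w 10.8 ff 58.8 q [ 0.1   0.14 -0.02  1.41  0.    1.4 ]
```

```bash
python3 -m handwheel '[{"x":-0.06,"y":-0.07,"z":0,"wx":0,"wy":0,"wz":0.15},{"x":0,"y":0,"z":-0.3,"wx":0,"wy":0,"wz":0},{"x":0,"y":0,"z":-0.3,"wx":0,"wy":0,"wz":0},{"x":0,"y":0,"z":-0.3,"wx":0,"wy":0,"wz":0},{"x":0,"y":0,"z":0,"wx":0,"wy":0,"wz":0}]'
python3 -c "from h import *;tool()"
```

```text
t: 8.8
tool_pos: [0.581, 0.1889, 0.1369]
orientation: [0.602, 0.799, -0.0, -0.0]
ft_force: [0.1, 0.3, -3.2]
width: 0.0109
finger_force: 58.7
t 8.8 tcp mm [581.  188.9 136.9] toolx deg 106.0 zaxis [-5.e-04 -0.e+00 -1.e+00] F [ 0.1  0.3 -3.2] w 10.9 ff 58.7 q [ 0.1   0.14 -0.03  1.4   0.    1.39]
```

```bash
python3 -m handwheel '[{"x":0,"y":0,"z":-0.3,"wx":0,"wy":0,"wz":0},{"x":0,"y":0,"z":-0.3,"wx":0,"wy":0,"wz":0},{"x":0,"y":0,"z":0,"wx":0,"wy":0,"wz":0}]' | grep -E "tool_pos|force"
python3 -m handwheel '[{"x":0,"y":0,"z":-0.1,"wx":0,"wy":0,"wz":0},{"x":0,"y":0,"z":0,"wx":0,"wy":0,"wz":0}]'| grep -E "tool_pos|force"
python3 -c "from h import *;tool()"
```

```text
tool_pos: [0.581, 0.1889, 0.131]
ft_force: [-0.1, -0.0, -3.1]
finger_force: 58.7
tool_pos: [0.5812, 0.1889, 0.1303]
ft_force: [0.8, -0.3, -3.2]
finger_force: 58.7
t 9.43 tcp mm [581.2 188.9 130.3] toolx deg 106.0 zaxis [ 1.e-04 -0.e+00 -1.e+00] F [ 0.8 -0.3 -3.2] w 10.8 ff 58.7 q [ 0.1   0.14 -0.04  1.38 -0.    1.39]
```

```bash
for i in 1 2; do python3 -m handwheel '[{"x":0,"y":0,"z":-0.1,"wx":0,"wy":0,"wz":0},{"x":0,"y":0,"z":0,"wx":0,"wy":0,"wz":0},{"x":0,"y":0,"z":0,"wx":0,"wy":0,"wz":0}]'| grep -E "tool_pos|ft_force"; done
python3 -c "from h import *;tool()"
```

```text
tool_pos: [0.5814, 0.1889, 0.1297]
ft_force: [-0.2, 0.8, 1.1]
tool_pos: [0.5814, 0.1889, 0.1286]
ft_force: [0.0, -0.3, 1.7]
t 10.18 tcp mm [581.4 188.9 128.6] toolx deg 106.0 zaxis [ 7.e-04  1.e-04 -1.e+00] F [ 0.  -0.3  1.7] w 10.5 ff 59.5 q [ 0.1   0.14 -0.05  1.38  0.    1.39]
```

```bash
python3 -m handwheel '[{"x":0,"y":0,"z":0,"wx":0,"wy":0,"wz":0},{"x":0,"y":0,"z":0,"wx":0,"wy":0,"wz":0},{"x":0,"y":0,"z":0,"wx":0,"wy":0,"wz":0},{"x":0,"y":0,"z":0,"wx":0,"wy":0,"wz":0},{"x":0,"y":0,"z":1,"wx":0,"wy":0,"wz":0},{"x":0,"y":0,"z":2,"wx":0,"wy":0,"wz":0},{"x":0,"y":0,"z":2,"wx":0,"wy":0,"wz":0},{"x":0,"y":0,"z":1,"wx":0,"wy":0,"wz":0}]' 0.55
python3 -m handwheel '[{"x":0,"y":0,"z":0,"wx":0,"wy":0,"wz":9},{"x":-1,"y":-0.3,"z":0,"wx":0,"wy":0,"wz":9},{"x":-1,"y":-0.3,"z":0,"wx":0,"wy":0,"wz":9},{"x":-1,"y":-0.3,"z":0,"wx":0,"wy":0,"wz":9},{"x":-1,"y":-0.3,"z":0,"wx":0,"wy":0,"wz":9},{"x":-1,"y":-0.3,"z":0,"wx":0,"wy":0,"wz":9},{"x":-1.24,"y":-0.3,"z":0,"wx":0,"wy":0,"wz":9},{"x":0,"y":0,"z":0,"wx":0,"wy":0,"wz":9},{"x":0,"y":0,"z":0,"wx":0,"wy":0,"wz":9},{"x":0,"y":0,"z":0,"wx":0,"wy":0,"wz":9}]'|tail -1
python3 -m handwheel '[{"x":0,"y":0,"z":0,"wx":0,"wy":0,"wz":0},{"x":0,"y":0,"z":0,"wx":0,"wy":0,"wz":0},{"x":0,"y":0,"z":0,"wx":0,"wy":0,"wz":0}]'|tail -1
python3 - <<'E'
from h import *
tool();w=snap('wrist','w6');print(proj(w,[.519,.1706,.141]),proj(w,[.519,.1706,.123]))
save(w['img'],'w6',1.5)
E
```

```text
t: 11.18
tool_pos: [0.5821, 0.189, 0.1911]
orientation: [0.602, 0.799, 0.001, 0.001]
ft_force: [-0.5, 0.3, -0.0]
width: 0.0385
finger_force: 0.0
finger_force: 0.0
finger_force: 0.0
t 12.8 tcp mm [518.8 170.9 188.4] toolx deg -164.11 zaxis [ 1.e-04  1.e-04 -1.e+00] F [-0.1 -0.1  0.6] w 38.6 ff 0.0 q [ 0.08 -0.06 -0.15  1.48  0.   -0.2 ]
[257.32414549 212.32198854] [257.41967469 203.63212678]
```

View pics/w6.png

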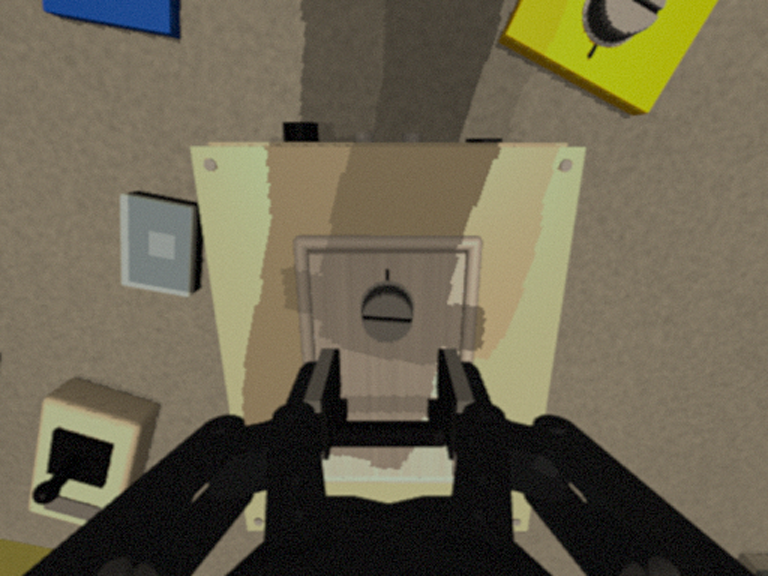

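Cover lies square in the recess; fastener head at (387,319), matching the predicted (386,318). Slot is about 5° past open clockwise, across cover y. The handle is at (385,433). Descending on the fastener.

```bash
python3 -m handwheel '[{"x":0,"y":0,"z":-2,"wx":0,"wy":0,"wz":0},{"x":0,"y":0,"z":-2,"wx":0,"wy":0,"wz":0},{"x":0,"y":0,"z":-1.5,"wx":0,"wy":0,"wz":0},{"x":0,"y":0,"z":-0.6,"wx":0,"wy":0,"wz":0},{"x":0,"y":0,"z":-0.2,"wx":0,"wy":0,"wz":0},{"x":0,"y":0,"z":0,"wx":0,"wy":0,"wz":0},{"x":0,"y":0,"z":0,"wx":0,"wy":0,"wz":0}]'|grep -E "tool_pos|ft_f"
python3 -m handwheel '[{"x":0,"y":0,"z":0,"wx":0,"wy":0,"wz":0},{"x":0,"y":0,"z":0,"wx":0,"wy":0,"wz":0},{"x":0,"y":0,"z":0,"wx":0,"wy":0,"wz":0},{"x":0,"y":0,"z":0,"wx":0,"wy":0,"wz":0}]' 1|grep -E "tool_pos|f"
python3 -c "from h import *;tool();print(arm.state()['wrist_torque'])"
```

```text
tool_pos: [0.5192, 0.1709, 0.126]
ft_force: [0.4, -0.1, 0.1]
tool_pos: [0.519, 0.1709, 0.1255]
ft_force: [1.5, 0.0, 1.2]
finger_force: 58.7
t 14.22 tcp mm [519.  170.9 125.5] toolx deg -164.01 zaxis [ 5.e-04  1.e-04 -1.e+00] F [1.5 0.  1.2] w 23.8 ff 58.7 q [ 0.08 -0.05 -0.25  1.37  0.   -0.2 ]
[ 0.05368433 -0.2335981  -0.05570888]
```

```bash
for i in 1 2; do python3 -m handwheel '[{"x":0,"y":0,"z":-0.1,"wx":0,"wy":0,"wz":0},{"x":0,"y":0,"z":0,"wx":0,"wy":0,"wz":0},{"x":0,"y":0,"z":0,"wx":0,"wy":0,"wz":0}]'| grep -E "tool_pos|ft_force"; done
python3 -c "from h import *;tool();print(arm.state()['wrist_torque'])"
```

```text
tool_pos: [0.519, 0.1709, 0.1246]
ft_force: [-0.3, -0.2, 3.7]
tool_pos: [0.5189, 0.1709, 0.1236]
ft_force: [-1.1, -0.5, 7.2]
t 14.97 tcp mm [518.9 170.9 123.6] toolx deg -164.0 zaxis [ 3.e-04  0.e+00 -1.e+00] F [-1.1 -0.5  7.2] w 23.6 ff 59.2 q [ 0.08 -0.05 -0.26  1.37  0.   -0.2 ]
[-0.1591199   0.20297644  0.01989038]
```

```bash
python3 -m handwheel '[{"x":0,"y":0,"z":-0.03,"wx":0,"wy":0,"wz":0},{"x":0,"y":0,"z":0,"wx":0,"wy":0,"wz":-5},{"x":0,"y":0,"z":0,"wx":0,"wy":0,"wz":-5},{"x":0,"y":0,"z":0,"wx":0,"wy":0,"wz":-5},{"x":0,"y":0,"z":0,"wx":0,"wy":0,"wz":-5},{"x":0,"y":0,"z":0,"wx":0,"wy":0,"wz":0},{"x":0,"y":0,"z":0,"wx":0,"wy":0,"wz":0}]'| grep -E "tool_pos|ft_force"
python3 -c "from h import *;tool();print(arm.state()['wrist_torque'])"
```

```text
tool_pos: [0.5189, 0.1708, 0.1234]
ft_force: [-1.2, -1.2, 6.7]
t 15.85 tcp mm [518.9 170.8 123.4] toolx deg 175.99 zaxis [ 4.e-04 -0.e+00 -1.e+00] F [-1.2 -1.2  6.7] w 23.5 ff 59.5 q [ 0.08 -0.05 -0.26  1.37 -0.    0.15]
[-0.07819667  0.19000158 -0.0580834 ]
```

```bash
python3 -m handwheel '[{"x":0,"y":0,"z":-0.02,"wx":0,"wy":0,"wz":-6},{"x":0,"y":0,"z":0,"wx":0,"wy":0,"wz":-6},{"x":0,"y":0,"z":0,"wx":0,"wy":0,"wz":-6},{"x":0,"y":0,"z":0,"wx":0,"wy":0,"wz":-6},{"x":0,"y":0,"z":0,"wx":0,"wy":0,"wz":-6},{"x":0,"y":0,"z":0,"wx":0,"wy":0,"wz":-6},{"x":0,"y":0,"z":0,"wx":0,"wy":0,"wz":-6},{"x":0,"y":0,"z":0,"wx":0,"wy":0,"wz":-6},{"x":0,"y":0,"z":0,"wx":0,"wy":0,"wz":-6},{"x":0,"y":0,"z":0,"wx":0,"wy":0,"wz":0}]'| grep -E "tool_pos|ft_force"
python3 -c "from h import *;tool();print(arm.state()['wrist_torque'])"
python3 -m handwheel '[{"x":0,"y":0,"z":0,"wx":0,"wy":0,"wz":-3},{"x":0,"y":0,"z":0,"wx":0,"wy":0,"wz":-3},{"x":0,"y":0,"z":0,"wx":0,"wy":0,"wz":0},{"x":0,"y":0,"z":0,"wx":0,"wy":0,"wz":0}]'| grep -E "tool_pos|ft_force"
python3 -c "from h import *;tool();print(arm.state()['wrist_torque'])"
```

```text
tool_pos: [0.519, 0.1707, 0.1233]
ft_force: [-1.0, -0.8, 7.3]
t 17.1 tcp mm [519.  170.7 123.3] toolx deg 121.9 zaxis [ 6.e-04 -3.e-04 -1.e+00] F [-1.  -0.8  7.3] w 23.2 ff 59.5 q [ 0.08 -0.05 -0.26  1.37 -0.    1.09]
[-0.20353161  0.21205934  0.01143244]
tool_pos: [0.519, 0.1707, 0.1233]
ft_force: [-1.6, -1.5, 7.9]
t 17.6 tcp mm [519.  170.7 123.3] toolx deg 115.99 zaxis [ 6.e-04 -4.e-04 -1.e+00] F [-1.6 -1.5  7.9] w 23.4 ff 59.5 q [ 0.08 -0.05 -0.26  1.37 -0.    1.2 ]
[-0.21195354  0.16489595 -0.04230498]
```

Turned 80°; continuing in small steps to the stop, watching the torque.

```bash
for i in 1 2 3 4; do python3 -m handwheel '[{"x":0,"y":0,"z":0,"wx":0,"wy":0,"wz":-2},{"x":0,"y":0,"z":0,"wx":0,"wy":0,"wz":0},{"x":0,"y":0,"z":0,"wx":0,"wy":0,"wz":0}]'>/dev/null
python3 -c "from h import *;s=arm.state();M=R.from_quat(s['orientation']).as_matrix();print(np.degrees(np.arctan2(M[1,0],M[0,0])),s['wrist_torque'][2],s['ft_force'])"; done
```

```text
113.98738924987308 0.025494630732270963 [-1.31306646 -1.72147418  6.64026082]
111.98483601623772 -0.10405829186398484 [-0.99042675 -0.74416936  7.07259275]
109.99391328501015 -0.004498018070086332 [-1.3653951  -2.41490819  7.52119675]
108.02529308192217 0.3472360020506174 [-0.66467292 -1.05033545  7.80086869]
```

```bash
python3 -m handwheel '[{"x":0,"y":0,"z":0,"wx":0,"wy":0,"wz":0},{"x":0,"y":0,"z":0,"wx":0,"wy":0,"wz":0},{"x":0,"y":0,"z":0,"wx":0,"wy":0,"wz":0},{"x":0,"y":0,"z":0.5,"wx":0,"wy":0,"wz":0},{"x":0,"y":0,"z":1.5,"wx":0,"wy":0,"wz":0},{"x":0,"y":0,"z":2,"wx":0,"wy":0,"wz":0},{"x":0,"y":0,"z":2,"wx":0,"wy":0,"wz":0},{"x":0,"y":0,"z":1,"wx":0,"wy":0,"wz":-2},{"x":0,"y":0,"z":0,"wx":0,"wy":0,"wz":0},{"x":0,"y":0,"z":0,"wx":0,"wy":0,"wz":0}]' 0.55 | grep -E "ft_|width"
python3 -m handwheel '[{"x":1,"y":0.3,"z":0,"wx":0,"wy":0,"wz":0},{"x":2,"y":0.6,"z":0,"wx":0,"wy":0,"wz":0},{"x":2,"y":0.6,"z":0,"wx":0,"wy":0,"wz":0},{"x":1.24,"y":0.3,"z":0,"wx":0,"wy":0,"wz":0},{"x":0,"y":0,"z":0,"wx":0,"wy":0,"wz":0},{"x":0,"y":0,"z":0,"wx":0,"wy":0,"wz":0},{"x":0,"y":0,"z":0,"wx":0,"wy":0,"wz":0}]' | grep -E "ft_|width"
python3 - <<'E'
from h import *
tool();w=snap('wrist','w7');t=snap('top','top7')
print(proj(w,[.519,.1707,.139]),proj(w,[.5815,.1886,.146]))
a=cv2.resize(w['img'][100:330,70:420],None,fx=1.28,fy=1.28,interpolation=cv2.INTER_CUBIC)
u,v=proj(w,[.519,.1707,.139]).astype(int)
b=cv2.resize(w['img'][v-24:v+24,u-28:u+28],None,fx=6.2,fy=6.2,interpolation=cv2.INTER_CUBIC)
o=np.zeros((300,800,3),np.uint8);o[:a.shape[0],:a.shape[1]]=a[:300];o[:b.shape[0],449:449+b.shape[1]]=b[:, :351]
save(o,'w7')
E
```

```text
ft_force: [-1.0, -0.1, -0.1]
width: 0.0382
ft_force: [0.2, -0.5, 0.2]
width: 0.0387
t 21.23 tcp mm [580.9 188.9 192.9] toolx deg 106.0 zaxis [ 0. -0. -1.] F [ 0.2 -0.5  0.2] w 38.7 ff 0.0 q [ 0.1   0.13  0.06  1.5  -0.    1.39]
[178.41753447 209.81290555] [259.82688054 213.49557182]
```

View pics/w7.png

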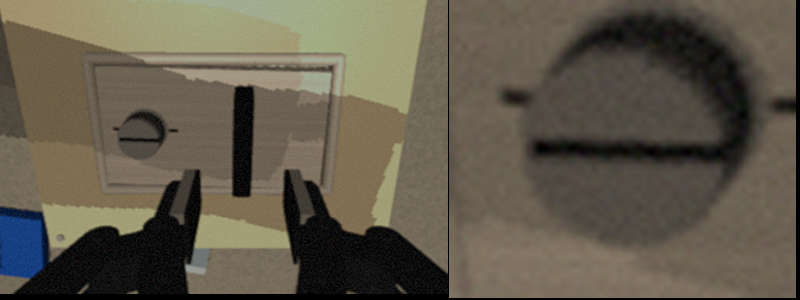

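Slot (535,148)–(725,154) is parallel to the index marks (515,97)–(785,105): locked. The handle is where expected, so gripping it.

```bash
python3 -m handwheel '[{"x":0.06,"y":-0.02,"z":-2,"wx":0,"wy":0,"wz":0},{"x":0,"y":0,"z":-2,"wx":0,"wy":0,"wz":0},{"x":0,"y":0,"z":-1.5,"wx":0,"wy":0,"wz":0},{"x":0,"y":0,"z":-0.9,"wx":0,"wy":0,"wz":0},{"x":0,"y":0,"z":0,"wx":0,"wy":0,"wz":0},{"x":0,"y":0,"z":0,"wx":0,"wy":0,"wz":0}]'|grep -E "tool_pos|ft_f"
python3 -m handwheel '[{"x":0,"y":0,"z":0,"wx":0,"wy":0,"wz":0},{"x":0,"y":0,"z":0,"wx":0,"wy":0,"wz":0},{"x":0,"y":0,"z":0,"wx":0,"wy":0,"wz":0},{"x":0,"y":0,"z":0,"wx":0,"wy":0,"wz":0},{"x":0,"y":0,"z":0,"wx":0,"wy":0,"wz":0}]' 1|grep -E "tool_pos|f"
python3 -c "from h import *;tool();print(arm.state()['wrist_torque'])"
```

```text
tool_pos: [0.5822, 0.1887, 0.1295]
ft_force: [-0.1, -0.5, -0.2]
tool_pos: [0.582, 0.1887, 0.1291]
ft_force: [-0.9, -0.1, 2.9]
finger_force: 58.6
t 22.7 tcp mm [582.  188.7 129.1] toolx deg 105.99 zaxis [ 5.e-04  1.e-04 -1.e+00] F [-0.9 -0.1  2.9] w 10.7 ff 58.6 q [ 0.1   0.14 -0.04  1.38  0.    1.39]
[ 0.05665016  0.09879367 -0.26885012]
```

```bash
for i in 1 2; do python3 -m handwheel '[{"x":0,"y":0,"z":-0.1,"wx":0,"wy":0,"wz":0},{"x":0,"y":0,"z":0,"wx":0,"wy":0,"wz":0},{"x":0,"y":0,"z":0,"wx":0,"wy":0,"wz":0}]'| grep -E "tool_pos|ft_force"; 
python3 -c "from h import *;tool();print(arm.state()['wrist_torque'])"; done
```

```text
tool_pos: [0.5822, 0.1888, 0.1286]
ft_force: [-1.2, 0.3, 6.8]
t 23.07 tcp mm [582.2 188.8 128.6] toolx deg 106.0 zaxis [ 1.3e-03  3.0e-04 -1.0e+00] F [-1.2  0.3  6.8] w 10.8 ff 59.0 q [ 0.1   0.14 -0.05  1.38  0.    1.39]
[ 0.07618902  0.21975807 -0.25367921]
tool_pos: [0.5824, 0.1888, 0.1281]
ft_force: [-1.2, 0.1, 9.4]
t 23.45 tcp mm [582.4 188.8 128.1] toolx deg 106.0 zaxis [ 2.e-03  3.e-04 -1.e+00] F [-1.2  0.1  9.4] w 10.8 ff 59.4 q [ 0.1   0.14 -0.05  1.38  0.    1.39]
[ 0.06706139  0.34409607 -0.21596617]
```

```bash
for i in 1 2 3; do python3 -m handwheel '[{"x":0,"y":0,"z":-0.1,"wx":0,"wy":0.08,"wz":0},{"x":0,"y":0,"z":0,"wx":0,"wy":0,"wz":0},{"x":0,"y":0,"z":0,"wx":0,"wy":0,"wz":0}]'>/dev/null
python3 -c "from h import *;tool();print(arm.state()['wrist_torque'])"; done
```

```text
t 23.82 tcp mm [582.4 188.9 127.7] toolx deg 106.0 zaxis [ 8.e-04  2.e-04 -1.e+00] F [-5.2 -0.4 13.6] w 10.9 ff 60.0 q [ 0.1   0.15 -0.05  1.38  0.    1.39]
[-0.04256603  0.91633654 -0.29670652]
t 24.2 tcp mm [582.3 188.8 127.5] toolx deg 106.0 zaxis [-4.e-04  1.e-04 -1.e+00] F [-7.7 -0.7 19.7] w 10.5 ff 60.7 q [ 0.1   0.15 -0.04  1.38  0.    1.39]
[-0.16489934  1.57820226 -0.26482048]
t 24.57 tcp mm [582.2 188.8 127.4] toolx deg 106.01 zaxis [-0.0016 -0.     -1.    ] F [-11.8  -1.8  25.9] w 10.6 ff 61.5 q [ 0.1   0.15 -0.04  1.38  0.    1.39]
[-0.33701371  2.27229465 -0.23407927]
```

Stiff contact now, but the grip imposes a side force and a tilt. I'll release and press on top of the bar with shut fingers instead: a pure push at the handle, whose height (0.150 when home) also checks seating.

```bash
python3 -m handwheel '[{"x":0,"y":0,"z":0.25,"wx":0,"wy":-0.08,"wz":0},{"x":0,"y":0,"z":0.2,"wx":0,"wy":-0.08,"wz":0},{"x":0,"y":0,"z":0,"wx":0,"wy":0,"wz":0},{"x":0,"y":0,"z":0,"wx":0,"wy":0,"wz":0}]'|grep -E "tool_pos|ft_f"
python3 -m handwheel '[{"x":0,"y":0,"z":0,"wx":0,"wy":0,"wz":0},{"x":0,"y":0,"z":0,"wx":0,"wy":0,"wz":0},{"x":0,"y":0,"z":0,"wx":0,"wy":0,"wz":0},{"x":0,"y":0,"z":1,"wx":0,"wy":0,"wz":0},{"x":0,"y":0,"z":2,"wx":0,"wy":0,"wz":0},{"x":0,"y":0,"z":1,"wx":0,"wy":0,"wz":0},{"x":0,"y":0,"z":0,"wx":0,"wy":0,"wz":0}]' 0.55|grep -E "tool_pos|ft_f"
python3 -m handwheel '[{"x":0,"y":0,"z":0,"wx":0,"wy":0,"wz":0},{"x":0,"y":0,"z":0,"wx":0,"wy":0,"wz":0},{"x":0,"y":0,"z":0,"wx":0,"wy":0,"wz":0},{"x":0,"y":0,"z":0,"wx":0,"wy":0,"wz":0},{"x":0,"y":0,"z":0,"wx":0,"wy":0,"wz":0},{"x":0,"y":0,"z":0,"wx":0,"wy":0,"wz":0}]' 1|grep width
python3 -c "from h import *;tool();print(arm.state()['wrist_torque'])"
```

```text
tool_pos: [0.5822, 0.1888, 0.1286]
ft_force: [-0.0, -0.4, 6.4]
tool_pos: [0.5827, 0.1888, 0.1701]
ft_force: [0.1, -0.4, 0.2]
width: 0.0003
t 26.7 tcp mm [581.8 188.7 168.3] toolx deg 106.0 zaxis [-0.0013 -0.     -1.    ] F [ 0.6 -0.4  0.7] w 0.3 ff 0.0 q [0.1  0.14 0.02 1.45 0.   1.39]
[0.0207998  0.00733306 0.0376479 ]
```

```bash
python3 -m handwheel '[{"x":0,"y":0,"z":-0.7,"wx":0,"wy":0,"wz":0},{"x":0,"y":0,"z":-0.5,"wx":0,"wy":0,"wz":0},{"x":0,"y":0,"z":-0.2,"wx":0,"wy":0,"wz":0},{"x":0,"y":0,"z":0,"wx":0,"wy":0,"wz":0}]'|grep -E "tool_pos|ft_f"
for i in 1 2 3 4 5; do python3 -m handwheel '[{"x":0,"y":0,"z":-0.1,"wx":0,"wy":0,"wz":0},{"x":0,"y":0,"z":0,"wx":0,"wy":0,"wz":0},{"x":0,"y":0,"z":0,"wx":0,"wy":0,"wz":0}]'|grep -E "tool_pos|ft_f"; done; python3 -c "from h import *;tool();print(arm.state()['wrist_torque'])"
```

```text
tool_pos: [0.5817, 0.1887, 0.154]
ft_force: [1.3, -0.9, 0.1]
tool_pos: [0.5819, 0.1887, 0.1534]
ft_force: [-0.5, -0.1, 1.6]
tool_pos: [0.5819, 0.1887, 0.1524]
ft_force: [-0.1, 0.8, 0.3]
tool_pos: [0.5822, 0.1888, 0.1518]
ft_force: [2.1, 0.3, 2.7]
tool_pos: [0.5825, 0.1888, 0.1512]
ft_force: [2.1, 0.8, 6.5]
tool_pos: [0.5827, 0.1889, 0.1507]
ft_force: [1.4, 0.4, 8.7]
t 29.07 tcp mm [582.7 188.9 150.7] toolx deg 106.0 zaxis [ 1.2e-03  5.0e-04 -1.0e+00] F [1.4 0.4 8.7] w 0.3 ff 4.6 q [ 0.1   0.14 -0.01  1.42  0.    1.39]
[ 0.2580751  -0.31878386  0.04078441]
```

```bash
for i in 1 2; do python3 -m handwheel '[{"x":-0.03,"y":0,"z":-0.1,"wx":0,"wy":0.03,"wz":0},{"x":0,"y":0,"z":0,"wx":0,"wy":0,"wz":0},{"x":0,"y":0,"z":0,"wx":0,"wy":0,"wz":0}]'|grep -E "tool_pos|ft_f"; done; python3 -c "from h import *;tool();print(arm.state()['wrist_torque'])"
```

```text
tool_pos: [0.5826, 0.1889, 0.1502]
ft_force: [1.2, 1.0, 11.6]
tool_pos: [0.5825, 0.1889, 0.15]
ft_force: [0.4, -0.3, 16.4]
t 29.82 tcp mm [582.5 188.9 150. ] toolx deg 106.0 zaxis [ 1.8e-03  4.0e-04 -1.0e+00] F [ 0.4 -0.3 16.4] w 0.1 ff 8.4 q [ 0.1   0.14 -0.01  1.42  0.    1.39]
[ 0.10023633  0.10739731 -0.01902111]
```

```bash
python3 -m handwheel '[{"x":-0.01,"y":0,"z":-0.05,"wx":0,"wy":0.02,"wz":0},{"x":0,"y":0,"z":0,"wx":0,"wy":0,"wz":0},{"x":0,"y":0,"z":0,"wx":0,"wy":0,"wz":0},{"x":0,"y":0,"z":0,"wx":0,"wy":0,"wz":0}]'|grep -E "tool_pos|ft_f"; python3 -c "from h import *;tool();print(arm.state()['wrist_torque'])"
python3 -m handwheel '[{"x":0,"y":0,"z":0,"wx":0,"wy":0,"wz":0},{"x":0,"y":0,"z":0,"wx":0,"wy":0,"wz":0},{"x":0,"y":0,"z":0,"wx":0,"wy":0,"wz":0},{"x":0,"y":0,"z":0,"wx":0,"wy":0,"wz":0}]'|grep -E "tool_pos|ft_f"
```

```text
tool_pos: [0.5825, 0.1889, 0.15]
ft_force: [-1.1, 0.3, 19.1]
t 30.32 tcp mm [582.5 188.9 150. ] toolx deg 106.0 zaxis [ 1.8e-03  4.0e-04 -1.0e+00] F [-1.1  0.3 19.1] w -0.4 ff 9.8 q [ 0.1   0.14 -0.01  1.42  0.    1.39]
[-0.00803228  0.37867778  0.02059669]
tool_pos: [0.5825, 0.1889, 0.15]
ft_force: [-1.8, -0.1, 19.0]
```

The handle sits at its nominal home height (0.1500) and no longer yields as the push rises from 16 to 19 N, so the cover is home. Handing in while pressed.

```bash
python3 -c "from bench import arm;print(arm.finish_job())"
```

```text
the job is handed in; nothing more can be done
None
```

The cover is seated square in the recess with its fastener turned to the index marks, and I handed the job in at about 30 s with shut fingers pressing down on the handle at 19 N; I judged "fully home at both ends" from the handle's height and the stiff push, not by measuring each end.

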